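# Clear the rail cutter and set its length stop

## Task

Get the rail cutter ready for the next length. First clear every rail offcut into the scrap bin: gather up the strays lying on the bench and on the cutter's base, tip the catch tray out over the bin, and set the tray down upright on its rubber mat again. Then release the clamp lever of the length stop, slide the stop until its pointer is on the line of the tape mark, and clamp it fully again, leaving the screwdriver and the side cutters where they lie.

Things in the scene. Friction and masses are not known exactly. Their poses are not given: they have to be found in the camera images.
- tray_c (a point): catch tray, an open steel pan like a dustpan, loose, 0.3 kg empty: floor 110 (its x) by 140 mm (its y), 3 mm thick, side walls and back wall 35 mm high and 3 mm thick; at its open -x end a 27 mm lip rises gently to 9 mm. Point 18 mm above the tray's underside at the middle of the floor; z up out of the tray, +x towards the back wall with the grip. Offcuts slide out over the lip when the lip end is tipped down by about 45 to 60 degrees
- tray_grip (a point): centre of the tray's upright grip, a plate 12 mm thick (tray x), 60 mm wide (tray y), standing above the middle of the back wall from 35 to 87 mm above the tray's underside; the point is 63 mm above the underside and 49 mm towards +x from the middle of the tray; same axes as the tray
- mat_c (a point): rubber mat on which the tray stands, fixed, 150 by 180 mm, 3 mm thick (long side along its y); point at the middle of its upper face
- bin_in (a point): scrap bin, fixed, open grey plastic box 220 mm (x) by 200 mm (y) and 75 mm high outside, walls and floor 5 mm; point at the centre of its inner floor, 5 mm above the bench. It and the mat change sides from start to start
- stop (a joint): position of the length stop's carriage along the measuring bar in m, 0 nearest the cutting head, 0.30 farthest; grows along the cutter's -y. It slides with about 6 N drag when the clamp is released and is held fast when clamped
- push_grip (a point): centre of the carriage's upright push grip, a block 16 mm (x) by 30 mm (y) standing from 26 to 62 mm above the carriage's underside; the point is 48 mm above the underside, 14 mm below the block's top and 22 mm above the flat carriage top around it, which is 78 mm above the bench. Carriage 42 by 100 by 26 mm; x across the bar, y along the bar towards the cutting head, z up
- clamp (a joint): clamp lever angle in rad about an upright axis: 0 clamped (lever lies along the bar, pointing to the carriage's -y, away from the cutting head), 1.4 fully released (swung clockwise seen from above, pointing to the carriage's -x, towards the robot). The shoe bites below about 0.4. Turning takes 2 to 6 N at the ball; it stays where it is left
- clamp_ball (a point): centre of the black ball, 22 mm in diameter, at the end of the clamp lever, 75 mm from the lever's axis and 48 mm above the flat carriage top; the rod that carries it is 10 mm thick and slopes down to the axis
- clamp_axis (a point): point on the lever's upright axis at the height of the ball; same axes as the carriage
- pointer (a point): tip of the pointer on the carriage's front (-x) side, just above the scale strip; same axes as the carriage
- mark (a point): black line, 2 mm wide, across the piece of masking tape, 18 by 24 mm, stuck on the scale strip; y runs along the bar like the carriage's y. The stop is on the mark when the pointer's tip has the same y as the line
- cutter_o (a point): middle of the cutter's base plate, on the bench (underside): plate 150 mm (its x) by 720 mm (its y), 12 mm thick; the measuring bar (60 mm wide, top 52 mm above the bench) stands on it from x = -5 to 55 mm; the apron in front of the bar (x = -75 to -5 mm) is bare but for the stop's plate, which hangs over it at 46 mm towards +y from the carriage's middle and reaches down to 23 mm above the bench; the cutting head, 190 mm high, is at y = 240 to 350 mm. Fixed
- screwdriver: screwdriver lying on the bench, not part of the job
- cutters: side cutters lying on the bench, about 150 mm, not part of the job
- stray1_c (a point): offcut of top-hat mounting rail, lying loose on the bench or on the cutter's base; 30 mm long (its x, the rail's length), 35 mm wide over the flanges (its y), 15 mm high, steel, 30 g; point at its centre. None when it is absent
- stray2_c (a point): offcut of top-hat mounting rail, lying loose on the bench or on the cutter's base; 30 mm long (its x, the rail's length), 35 mm wide over the flanges (its y), 15 mm high, steel, 30 g; point at its centre. None when it is absent
- stray3_c (a point): offcut of top-hat mounting rail, lying loose on the bench or on the cutter's base; 30 mm long (its x, the rail's length), 35 mm wide over the flanges (its y), 15 mm high, steel, 30 g; point at its centre. None when it is absent
- stray4_c (a point): offcut of top-hat mounting rail, lying loose on the bench or on the cutter's base; 30 mm long (its x, the rail's length), 35 mm wide over the flanges (its y), 15 mm high, steel, 30 g; point at its centre. None when it is absent
- stray5_c (a point): offcut of top-hat mounting rail, lying loose on the bench or on the cutter's base; 30 mm long (its x, the rail's length), 35 mm wide over the flanges (its y), 15 mm high, steel, 30 g; point at its centre. None when it is absent
- stray6_c (a point): offcut of top-hat mounting rail, lying loose on the bench or on the cutter's base; 30 mm long (its x, the rail's length), 35 mm wide over the flanges (its y), 15 mm high, steel, 30 g; point at its centre. None when it is absent
- cut1_c (a point): offcut of top-hat mounting rail, lying in the tray at the start; 30 mm long (its x, the rail's length), 35 mm wide over the flanges (its y), 15 mm high, steel, 30 g; point at its centre. None when it is absent
- cut2_c (a point): offcut of top-hat mounting rail, lying in the tray at the start; 30 mm long (its x, the rail's length), 35 mm wide over the flanges (its y), 15 mm high, steel, 30 g; point at its centre. None when it is absent
- cut3_c (a point): offcut of top-hat mounting rail, lying in the tray at the start; 30 mm long (its x, the rail's length), 35 mm wide over the flanges (its y), 15 mm high, steel, 30 g; point at its centre. None when it is absent
- cut4_c (a point): offcut of top-hat mounting rail, lying in the tray at the start; 30 mm long (its x, the rail's length), 35 mm wide over the flanges (its y), 15 mm high, steel, 30 g; point at its centre. None when it is absent
There are look-alikes about, which are no part of the job. Of the things that look like the part that bears mat_c, the larger one is meant.

How it is judged:
By the outcome, as a careful person would: the job done as asked, in the order asked, and still so for the second after the job is handed in, with the robot touching nothing.
Of stray1, stray2, stray3, stray4, stray5, stray6 only 4 to 6 are there at a start; the rules pass over those that are not, and their reading is None.
Of cut1, cut2, cut3, cut4 only 2 to 4 are there at a start; the rules pass over those that are not, and their reading is None.
At some moment in a run one of stray1, stray2, stray3, stray4, stray5, stray6 may be knocked a few centimetres aside while the robot is not near it.
Once in a run the grip may slacken for a moment while it holds something.
It also fails if it takes over 210 s, if anything falls off the work surface, if the arm or the gripper's body presses on something with over 40 N, if the wrist force passes 120 N, or if a joint passes its speed limit or range.

## Robot

A 7-joint arm with a two-finger parallel gripper is mounted at the origin on the work surface. World frame = base frame: x ahead of the robot, y to its left, z up, the work surface at z = 0. Lengths are in m, angles in rad, forces in N, time in s.
With the tool pointing down it reaches from about 0.4 to 0.85 m from the base axis. Payload 10.4 kg.
Tool frame: the origin (TCP) lies between the finger pads; the fingertips stand 25 mm ahead of it and the grasp point (between the pads) lies 6 mm ahead of it; x points along the fingers, y is the direction in which the jaws open and shut, and the axes are right-handed (so a half turn about x gives the same grasp; the last joint's range is limited). The gripper opens to 87 mm and grips with 3 to 60 N. Pads are 19 mm wide; open, the fingers measure 117 mm over their backs; the gripper's body (75 mm by 190 mm) begins 51 mm behind the grasp point.
Start: joints at [1.156, 0.332, -0.065, 1.46, 0.022, 1.35, -0.088], TCP at [0.239, -0.578, 0.248] pointing down, gripper open.
Joint ranges: [-2.6, 2.6], [-0.5, 2.12], [-1.47, 1.34], [0.16, 2.42], [-1.27, 4.41], [0.06, 2.06], [-2.6, 2.6]. Speed limits (rad/s): [2.22, 2.22, 2.79, 2.79, 3.14, 3.14, 3.14].

## Interface

Orientations are given as a unit quaternion [w, x, y, z].
In Python, from rig import bot gives the robot as it stands. Calls block until the motion is done:
- bot.move_ptp(position, orientation): joint-space move of the TCP to a pose.
- bot.line_to(position, ori=None, rate=0.15, max_force=None): straight line of the TCP; ori=None keeps the orientation; rate is the mean speed in m/s. With max_force (N) it stops when the force on the tool has changed by that much, and returns True; else False.
- bot.goto_joints(angles): joint-space move.
- bot.command_gripper(opening): opening from 0.0 (shut) to 1.0 (fully open); the grip force is fixed at half the most; returns when the fingers have stopped.
- bot.hold(seconds).
- bot.solve_ik(position, orientation): joint angles nearest the present ones, or None.
- bot.read_camera(name): name is "scene" or "top" or "wrist"; returns the picture (400x640x3 uint8, red, green, blue); there is no depth.
- bot.get_calibration(name): a dict with "vfov" (degrees; the focal length in pixels is half the picture's height over the tangent of half this angle, whatever the lens; pixels are square), "cx", "cy" (the principal point, pixels), "dist_coeffs" ([k1, k2, p1, p2, k3] as OpenCV has them; the pictures are not rectified), "eye" and "orientation" of the camera in the world. Camera axes: x right, y up, looking along -z (the intrinsics and any distortion apply to the point x, -y, -z); pixel columns grow to the right and rows downward; lengths in m; the calibration is good to about 2 mm. A picture is of the moment at which its call begins: read the wrist's pose just before it. get_calibration takes no time and is no camera call; for the wrist camera it gives the pose at the moment of the call.
A pose or a line that the arm cannot do raises bot.MotionError and nothing moves.
- bot.finish_job(): hands the job in, once; it reports no verdict.
Readings, each from a call of its own:
- bot.get_time(): time.
- bot.get_joints(): joint angles.
- bot.get_dq(): joint speeds.
- bot.get_effort(): joint torques, N m.
- bot.get_eef_pos(): TCP position.
- bot.get_eef_rot(): TCP orientation.
- bot.get_wrist_force(): force on the tool from outside, world axes, zero at the start.
- bot.get_wrist_torque(): the same for the moment, N m.
- bot.get_gripper_width(): opening from 0.0 (shut) to 1.0 (fully open).
Only numpy, scipy, OpenCV 4.12 (cv2) and the standard library are available. Lean on these libraries where they do the work, as an engineer would, in place of code of your own. Each camera call takes 0.05 s, during which the arm holds its last target.

## Working session

There is one attempt and no reset: what is moved stays moved. The work goes in short steps, each a Python script; the robot and the scene stay as the last script left them, time stands still between calls to the robot, and variables do not carry over. Pictures are saved under pics/ and viewed, and the job is handed in when it is done.

```bash
ls -la; mkdir -p pics; python3 - <<'E'
from rig import bot
import cv2
for n in ("scene","top","wrist"):
    im=bot.read_camera(n); cv2.imwrite(f"pics/{n}0.png",im[:,:,::-1]); print(n,bot.get_calibration(n))
print(bot.get_time(),bot.get_eef_pos(),bot.get_eef_rot(),bot.get_gripper_width(), bot.get_joints())
E
```

```text
total 12
drwxr-xr-x  3 agent agent 4096 Dec  7 15:53 .
drwxr-xr-x 23 root  root  4096 Dec  7 15:53 ..
drwxr-xr-x  2 agent agent 4096 Dec  7 15:53 pics
scene {'vfov': 52.80380644063167, 'cx': 317.4662304980734, 'cy': 204.23139535503037, 'dist_coeffs': array([-0.08302034,  0.        ,  0.        ,  0.        ,  0.        ]), 'eye': array([ 0.97621237, -0.37428093,  0.93658171]), 'orientation': array([0.84454895, 0.29607738, 0.15363669, 0.41889262])}
top {'vfov': 43.01267094118779, 'cx': 323.2343693329915, 'cy': 194.69286576201515, 'dist_coeffs': array([0.02651357, 0.        , 0.        , 0.        , 0.        ]), 'eye': array([0.32763646, 0.00799736, 1.48523898]), 'orientation': array([-0.70018815, -0.01936693,  0.03327317,  0.71291961])}
wrist {'vfov': 71.35255436936414, 'cx': 323.1847448968069, 'cy': 200.6863875501834, 'dist_coeffs': array([-0.02842574,  0.        ,  0.        ,  0.        ,  0.        ]), 'eye': array([ 0.29946305, -0.55239072,  0.38485808]), 'orientation': array([ 0.82481169, -0.10296208,  0.06959836, -0.55158005])}
0.15 [ 0.23853778 -0.5773974   0.24693584] [-0.13725522 -0.69348777 -0.13800544  0.69367876] 0.9953567374372277 [ 1.15641751  0.33272731 -0.06469536  1.46074936  0.02160963  1.34990643
 -0.08851528]
```

View pics/scene0.png

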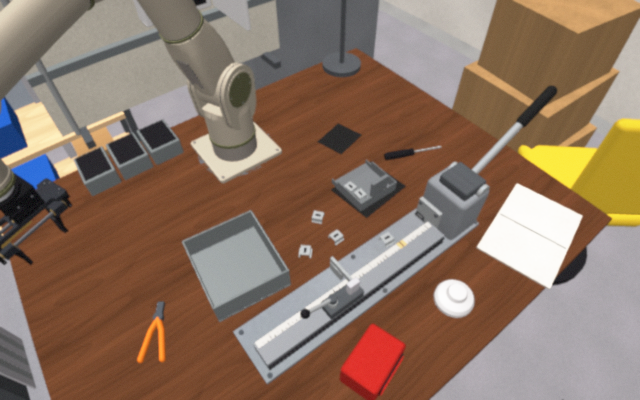

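View pics/top0.png

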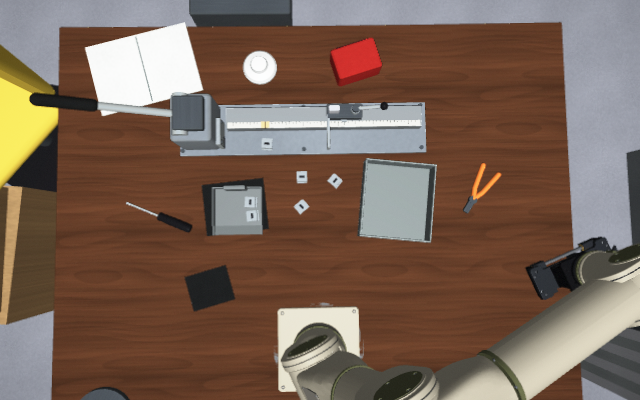

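View pics/wrist0.png

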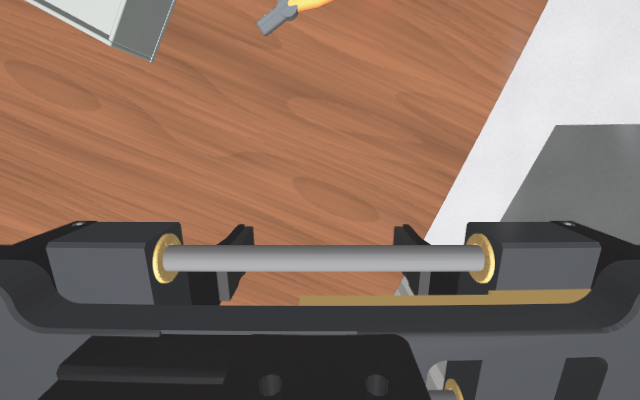

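The top view (image up = +x, right = -y) shows:
- **Tray and mats:** the tray is on the large mat at (235,208). The smaller dark square at (210,288) is a decoy mat.
- **Bin:** at (398,200).
- **Strays:** at (302,177), (335,181), (301,207), and one on the apron at (267,143).
- **Stop and clamp:** the carriage is at (345,112), the ball at (384,106) and the tape at (265,125).
- **Not part of the job:** the screwdriver at (160,217) and the cutters at (482,188).

Next I'll check close crops.

```bash
cat > h.py <<'E'
from rig import bot
import numpy as np, cv2
from scipy.spatial.transform import Rotation as R
def q2R(q): return R.from_quat([q[1],q[2],q[3],q[0]]).as_matrix()
def R2q(M): x,y,z,w=R.from_matrix(M).as_quat(); return np.array([w,x,y,z])
def K(c): 
    f=200/np.tan(np.radians(c['vfov'])/2); return np.array([[f,0,c['cx']],[0,f,c['cy']],[0,0,1]])
def cast(c,uv,z):
    p=cv2.undistortPoints(np.array(uv,float).reshape(-1,1,2),K(c),c['dist_coeffs']).reshape(-1,2)
    d=np.c_[p[:,0],-p[:,1],-np.ones(len(p))]@q2R(c['orientation']).T
    e=np.array(c['eye']); t=(z-e[2])/d[:,2]
    return e+d*t[:,None]
def proj(c,P):
    P=np.atleast_2d(P).astype(float)
    X=(P-c['eye'])@q2R(c['orientation']); X=X*[1,-1,-1]
    return cv2.projectPoints(X,np.zeros(3),np.zeros(3),K(c),c['dist_coeffs'])[0].reshape(-1,2)
def down(yaw):  # tool x down, jaw axis y at world angle yaw
    y=np.array([np.cos(yaw),np.sin(yaw),0]); x=np.array([0,0,-1.]); return R2q(np.c_[x,y,np.cross(x,y)])
def snap(n,f=None):
    c=bot.get_calibration(n); im=bot.read_camera(n)
    if f: cv2.imwrite(f"pics/{f}.png",im[:,:,::-1])
    return c,im
E
python3 - <<'E'
from h import *
im=cv2.imread('pics/top0.png')
cv2.imwrite('pics/topA.png',cv2.resize(im[85:245,195:355],None,fx=5,fy=3.75*1.0 if 0 else 3.75,interpolation=cv2.INTER_CUBIC))
cv2.imwrite('pics/topB.png',cv2.resize(im[90:170,240:440],None,fx=4,fy=4,interpolation=cv2.INTER_CUBIC))
im=cv2.imread('pics/scene0.png')
cv2.imwrite('pics/scA.png',cv2.resize(im[150:350,230:490],None,fx=3,fy=3,interpolation=cv2.INTER_CUBIC))
E
```

```text
(no output)
```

View pics/topA.png

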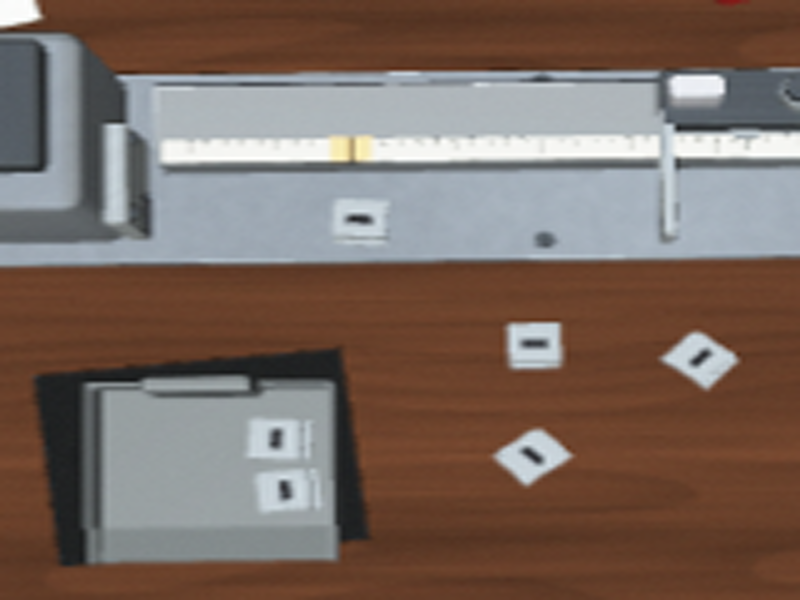

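View pics/topB.png

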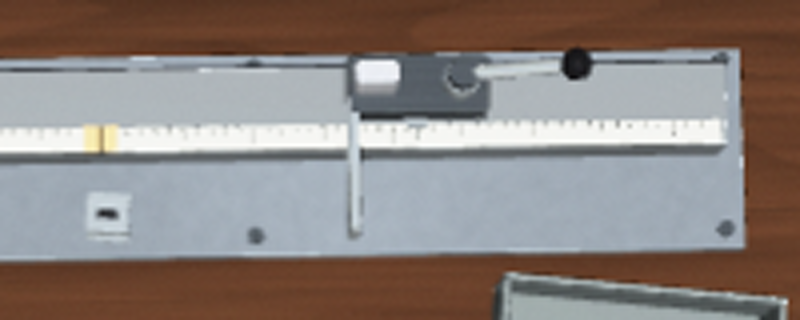

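View pics/scA.png

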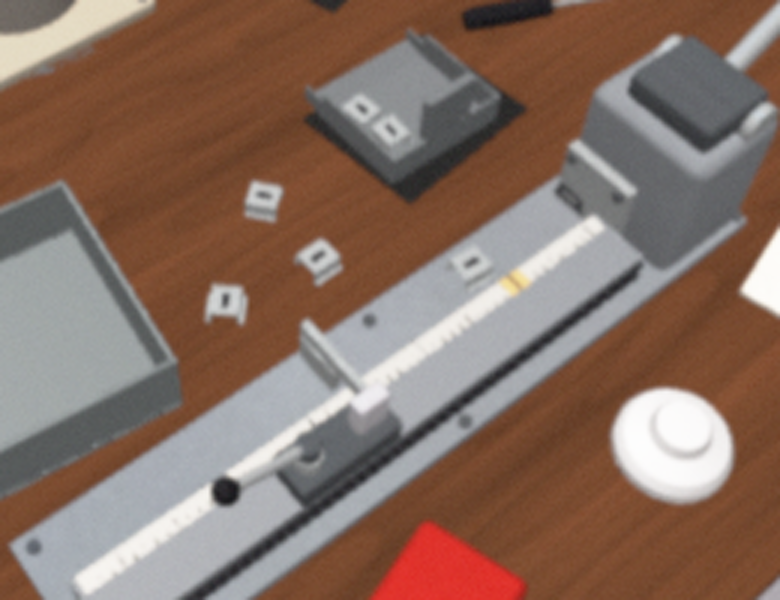

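Close crops confirm four strays, two offcuts in the tray, and a tray lip facing -x (toward the robot) with the grip at its far end. The tray is slightly askew on the large mat at (235,208). Next I'll measure positions.

```bash
python3 - <<'E'
from h import *
c,_=snap('top')
im=cv2.imread('pics/top0.png')
g=cv2.cvtColor(im,cv2.COLOR_BGR2HSV)
def comp(mask,roi):
    m=np.zeros_like(mask);x0,y0,x1,y1=roi;m[y0:y1,x0:x1]=mask[y0:y1,x0:x1]
    cs,_=cv2.findContours(m,cv2.RETR_EXTERNAL,cv2.CHAIN_APPROX_NONE)
    return max(cs,key=cv2.contourArea)
nw=((g[...,1]<60)&(g[...,2]>120)).astype(np.uint8)
for n,roi in dict(A=(285,165,318,190),B=(322,168,348,195),C=(288,195,315,220)).items():
    r=cv2.minAreaRect(comp(nw,roi)); b=cast(c,cv2.boxPoints(r),0.0075)
    print(n,r,cast(c,[r[0]],0.0075)[0].round(4),[np.linalg.norm(b[i]-b[i-1]).round(4) for i in (0,1)], [np.degrees(np.arctan2(*(b[i]-b[i-1])[[1,0]])).round(1) for i in (0,1)])
nw2=((g[...,1]<25)&(g[...,2]>180)).astype(np.uint8)
r=cv2.minAreaRect(comp((g[...,2]>205).astype(np.uint8),(255,134,280,152)));b=cast(c,cv2.boxPoints(r),0.02)
print('D',r,cast(c,[r[0]],.02)[0],[np.linalg.norm(b[i]-b[i-1]).round(4) for i in (0,1)])
# bin rim
brown=((g[...,1]>90)).astype(np.uint8)
r=cv2.minAreaRect(comp(1-brown,(345,157,445,250)));b=cast(c,cv2.boxPoints(r),0.075)
print('bin',r,cast(c,[r[0]],.075)[0],b.round(3).tolist())
dark=(g[...,2]<60).astype(np.uint8)
r=cv2.minAreaRect(comp(1-brown|dark,(195,170,280,245)));b=cast(c,cv2.boxPoints(r),0.003)
print('mat',r,b.round(3).tolist(),cast(c,[r[0]],.003)[0])
r=cv2.minAreaRect(comp(1-brown,(175,95,432,162)));b=cast(c,cv2.boxPoints(r),0.012)
print('plate',r,b.round(3).tolist())
# cutter corners right end by hand from crop B
for n,uv,z in [('baseTR',(425,102),.012),('baseBR',(426,151.5),.012),('baseBL',(180,156),.012),('ball',(384,106),.126),('gripTop',(334,108.5),.114),('mark',(265.3,125),.052),('barTR',(421.5,107),.052),('tray gripL',(223,187),.09),('gripR',(246,187),.09),('plate',(328,112),.05)]:
    print(n,cast(c,[uv],z)[0].round(4))
E
```

```text
A ((301.5, 177.0), (12.0, 11.0), 90.0) [0.4906 0.0405 0.0075] [np.float64(0.0353), np.float64(0.0322)] [np.float64(-0.8), np.float64(-90.9)]
B ((334.5487976074219, 180.43902587890625), (12.337726593017578, 10.932164192199707), 38.65980911254883) [ 0.4789 -0.056   0.0075] [np.float64(0.0361), np.float64(0.0322)] [np.float64(50.2), np.float64(-39.6)]
C ((300.9425964355469, 206.1311492919922), (10.883134841918945, 12.291542053222656), 50.194427490234375) [0.4053 0.0434 0.0075] [np.float64(0.0317), np.float64(0.0358)] [np.float64(38.8), np.float64(-51.1)]
D ((266.5, 142.5), (9.0, 9.0), 90.0) [0.59181918 0.14037184 0.02      ] [np.float64(0.0264), np.float64(0.0261)]
bin ((397.0414123535156, 200.0034637451172), (74.15961456298828, 79.55757141113281), 4.763641834259033) [ 0.41417584 -0.226445    0.075     ] [[0.315, -0.112, 0.075], [0.536, -0.135, 0.075], [0.515, -0.343, 0.075], [0.294, -0.316, 0.075]]
mat ((234.9268341064453, 208.8414764404297), (55.988792419433594, 62.17295837402344), 83.6598129272461) [[0.474, 0.334, 0.003], [0.491, 0.154, 0.003], [0.328, 0.138, 0.003], [0.312, 0.316, 0.003]] [0.40111613 0.23562058 0.003     ]
plate ((300.5, 125.5), (61.0, 251.0), 90.0) [[0.738, 0.407, 0.012], [0.728, -0.332, 0.012], [0.546, -0.326, 0.012], [0.557, 0.406, 0.012]]
baseTR [ 0.7069 -0.3281  0.012 ]
baseBR [ 0.5593 -0.3263  0.012 ]
baseBL [0.5572 0.3921 0.012 ]
ball [ 0.6682 -0.1898  0.126 ]
gripTop [ 0.6663 -0.0539  0.114 ]
mark [0.6365 0.1403 0.052 ]
barTR [ 0.6822 -0.3084  0.052 ]
tray gripL [0.4574 0.2545 0.09  ]
gripR [0.4564 0.1916 0.09  ]
plate [ 0.6721 -0.0394  0.05  ]
```

Measured sizes agree with the description: strays about 35×32 mm, mat 163×180 mm including the lip overhang, bin rim about 222×210 mm. On to the pick helper.

```bash
cat >> h.py <<'E'
BIN=np.array([0.414,-0.226])
def detect(fn=None):
    """strays on bench / apron from the top camera: list of (xyz centre, yaw of rail length)"""
    c,im=snap('top',fn); g=cv2.cvtColor(im,cv2.COLOR_RGB2HSV); out=[]
    for m,z,apron in (((g[...,1]<60)&(g[...,2]>120),.0075,0),((g[...,2]>205)&(g[...,1]<40),.0225,1)):
        for k in cv2.findContours(m.astype(np.uint8),cv2.RETR_EXTERNAL,cv2.CHAIN_APPROX_NONE)[0]:
            r=cv2.minAreaRect(k); s=sorted(r[1])
            if not(6<s[0]<15 and 7<s[1]<17): continue
            p=cast(c,[r[0]],z)[0]
            inap=.56<p[0]<.628 and -.32<p[1]<.27
            if bool(apron)!=inap or p[0]<.3 or p[0]>.63 or abs(p[1])>.45: continue
            if abs(p[0]-.414)<.125 and abs(p[1]+.226)<.12: continue
            if abs(p[0]-.40)<.085 and abs(p[1]-.23)<.09: continue
            b=cast(c,cv2.boxPoints(r),z); e=[b[1]-b[0],b[2]-b[1]]; e.sort(key=np.linalg.norm)
            out.append((p.round(4),np.arctan2(e[0][1],e[0][0]),np.round([np.linalg.norm(v) for v in e],4),np.round(r[0],1)))
    return out
def bestq(p,yaw,q0=None):
    best=None
    for k in (-1,0,1,2):
        q=down(yaw+k*np.pi); s=bot.solve_ik(p,q)
        if s is None: continue
        s=np.array(s); cost=np.abs(s-bot.get_joints()).max()+ (10 if abs(s[6])>2.4 else 0)
        if best is None or cost<best[0]: best=(cost,q,s)
    return best
def pick(p,yaw,ztip,hover=.17,open_=.72):
    tcp=np.array([p[0],p[1],ztip+.025]); b=bestq(tcp,yaw); q=b[1]
    up=tcp.copy(); up[2]=hover
    bot.move_ptp(up,q); bot.command_gripper(open_)
    hit=bot.line_to(tcp,rate=.15,max_force=12)
    bot.command_gripper(0.0)
    w=bot.get_gripper_width()
    bot.line_to(up,rate=.25)
    print('pick hit',hit,'w',round(w*87,1),round(bot.get_gripper_width()*87,1),'t',round(bot.get_time(),1))
    return q
def drop(dx=0,dy=0,yaw=np.pi/2-.12):
    p=np.array([BIN[0]+dx,BIN[1]+dy,.17]); b=bestq(p,yaw)
    bot.move_ptp(p,b[1]); w=bot.get_gripper_width()
    bot.line_to(p-[0,0,.085],rate=.2,max_force=15); bot.command_gripper(.72); bot.line_to(p,rate=.3)
    print('drop w',round(w*87,1),'t',round(bot.get_time(),1))
E
python3 - <<'E'
from h import *
for d in detect('t1'): print(d, bestq(np.array([d[0][0],d[0][1],.17]),d[1])[2].round(2), bestq(np.array([d[0][0],d[0][1],.03]),d[1])[2].round(2))
for y in (np.pi/2-.12,-.12):print(bestq(np.array([*BIN,.085]),y)[2].round(2))
E
```

```text
(array([0.4053, 0.0434, 0.0075]), np.float64(-2.4646739529179302), array([0.0318, 0.0358]), array([300.9, 206.1])) [ 0.74 -0.07 -0.91  2.06 -0.06  1.13  0.53] [ 0.68  0.25 -0.95  2.18  0.28  0.83  0.24]
(array([ 0.4789, -0.056 ,  0.0075]), np.float64(-0.6908061756423692), array([0.0322, 0.0362]), array([334.5, 180.4])) [ 0.63  0.13 -0.64  1.9   0.08  1.14 -0.73] [ 0.57  0.34 -0.61  2.02  0.25  0.86 -0.87]
(array([0.4906, 0.0405, 0.0075]), np.float64(-1.5871035971653156), array([0.0322, 0.0353]), array([301.5, 177. ])) [ 0.68  0.21 -0.93  1.86  0.18  1.16  1.24] [ 0.69  0.49 -0.99  1.98  0.51  0.94  0.99]
(array([0.5914, 0.1401, 0.0225]), np.float64(-1.5852868095077588), array([0.0261, 0.0264]), array([266.5, 142.5])) [ 0.45  0.56 -1.03  1.57  0.49  1.3   0.92] [ 0.4   0.72 -0.94  1.68  0.64  1.09  0.82]
[ 0.7   0.18 -0.32  2.02  0.07  0.95 -1.35]
[ 0.84  0.2  -0.47  2.01  0.11  0.95  0.19]
```

```bash
python3 - <<'E'
from h import *
d=[d for d in detect() if abs(d[0][1]+.056)<.02][0]
u=np.array([np.cos(d[1]),np.sin(d[1])]); u*=np.sign(u[0])
p=d[0].copy(); p[:2]-=.006*u
pick(p,d[1],.006)
c,im=snap('wrist','w1')
drop(.03,.03)
for d in detect('t2'): print(d)
E
```

```text
pick hit False w 29.9 29.4 t 5.6
drop w 29.7 t 8.1
(array([0.4053, 0.0434, 0.0075]), np.float64(-2.4646739529179302), array([0.0318, 0.0358]), array([300.9, 206.1]))
(array([0.4906, 0.0405, 0.0075]), np.float64(-1.5871035971653156), array([0.0322, 0.0353]), array([301.5, 177. ]))
(array([0.5914, 0.1401, 0.0225]), np.float64(-1.5852868095077588), array([0.0261, 0.0264]), array([266.5, 142.5]))
```

View pics/w1.png

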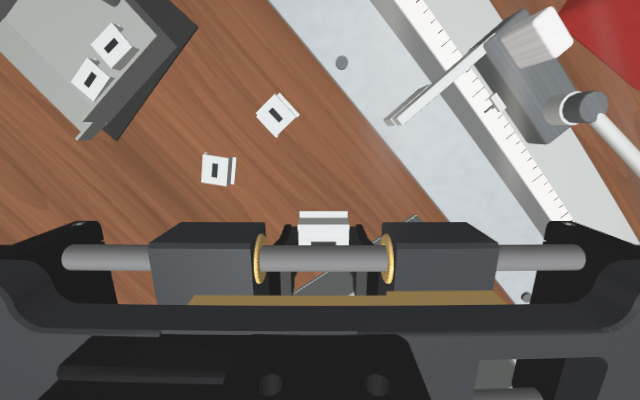

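View pics/t2.png

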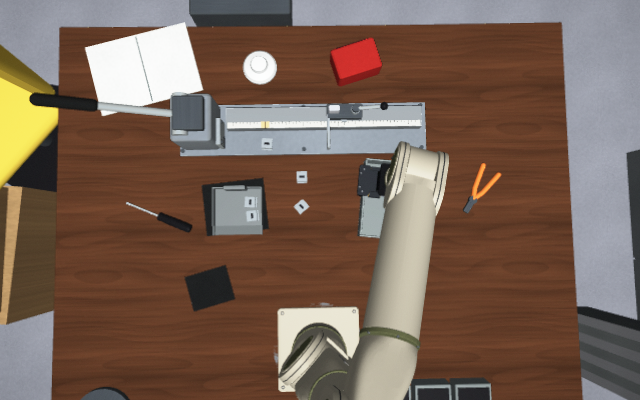

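The first stray was gripped (29.4 mm wide) and dropped. The three others, at (301,206), (301,177) and (266,142), are unmoved. I'll loop over them, detecting again each time.

```bash
python3 - <<'E'
from h import *
offs=[(.03,-.02),(-.03,.03),(-.03,-.03)]
for i,(dx,dy) in enumerate(offs):
    D=detect()
    print(len(D))
    if not D: break
    d=D[0]; ap=d[0][2]>.02
    yaw=np.pi/2 if ap else d[1]
    print(d)
    pick(d[0],yaw,(.012 if ap else 0)+.003,hover=.18)
    if bot.get_gripper_width()*87<20: print('missed'); break
    drop(dx,dy)
for d in detect('t3'): print(d)
snap('scene','s3')
E
```

```text
3
(array([0.4053, 0.0434, 0.0075]), np.float64(-2.4646739529179302), array([0.0318, 0.0358]), array([300.9, 206.1]))
pick hit False w 29.6 29.8 t 12.8
drop w 29.6 t 15.8
2
(array([0.4906, 0.0405, 0.0075]), np.float64(-1.5871035971653156), array([0.0322, 0.0353]), array([301.5, 177. ]))
pick hit False w 29.6 29.9 t 19.8
drop w 29.7 t 22.6
1
(array([0.5914, 0.1401, 0.0225]), np.float64(-1.5852868095077588), array([0.0261, 0.0264]), array([266.5, 142.5]))
pick hit False w 29.6 29.8 t 26.8
drop w 29.6 t 30.3
```

View pics/t3.png

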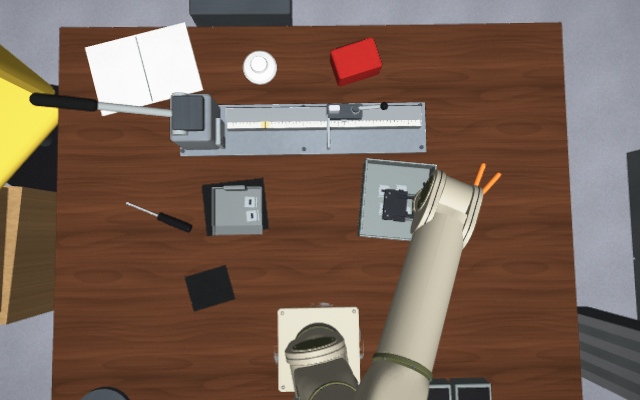

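View pics/s3.png

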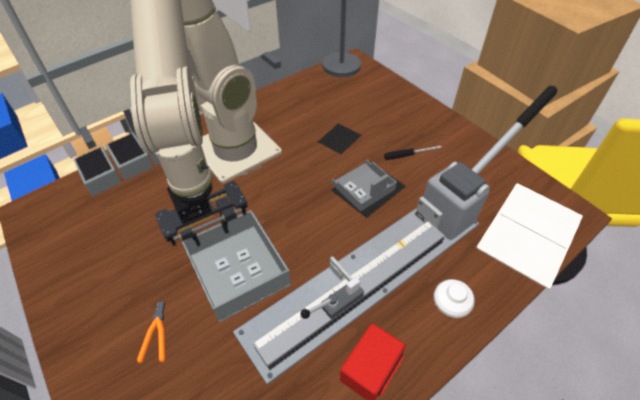

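All four strays lie in the bin (scene view, pixels ~(222-255, 255-280)), and the bench and apron are clear. Next is the tray, measured from a close wrist view.

```bash
python3 - <<'E'
from h import *
c=bot.get_calibration('top')
mc=cast(c,[(195+u/5,85+v/3.75) for u,v in [(37,377),(341,349),(368,538),(60,565)]],.003)
print(mc.round(4),mc.mean(0).round(4),[np.linalg.norm(mc[i]-mc[i-1]).round(3) for i in range(4)])
p=np.array([.40,.223,.30]); b=bestq(p,0.0); print(b[2].round(2))
bot.move_ptp(p,b[1]); bot.command_gripper(.6)
c,im=snap('wrist','w4'); snap('top','t4'); print(c['eye'],c['orientation'],bot.get_time())
np.save('w4.npy',np.r_[c['eye'],c['orientation']])
E
```

```text
[[0.4708 0.3296 0.003 ]
 [0.4898 0.1527 0.003 ]
 [0.3423 0.1385 0.003 ]
 [0.3249 0.3165 0.003 ]] [0.4069 0.2343 0.003 ] [np.float64(0.147), np.float64(0.178), np.float64(0.148), np.float64(0.179)]
[ 0.96 -0.08 -1.47  1.74 -0.08  1.41 -0.49]
[0.39881535 0.28961528 0.4379073 ] [ 9.92246991e-01 -1.24281499e-01 -1.24404398e-04 -4.31932481e-05] 33.075
```

View pics/w4.png

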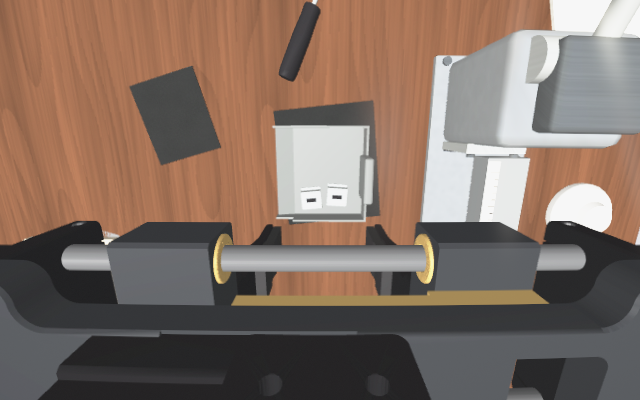

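```bash
python3 - <<'E'
import cv2
im=cv2.imread('pics/w4.png');cv2.imwrite('pics/w4a.png',cv2.resize(im[95:235,250:400],None,fx=5,fy=4.2,interpolation=cv2.INTER_CUBIC))
E
```

```text
(no output)
```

View pics/w4a.png

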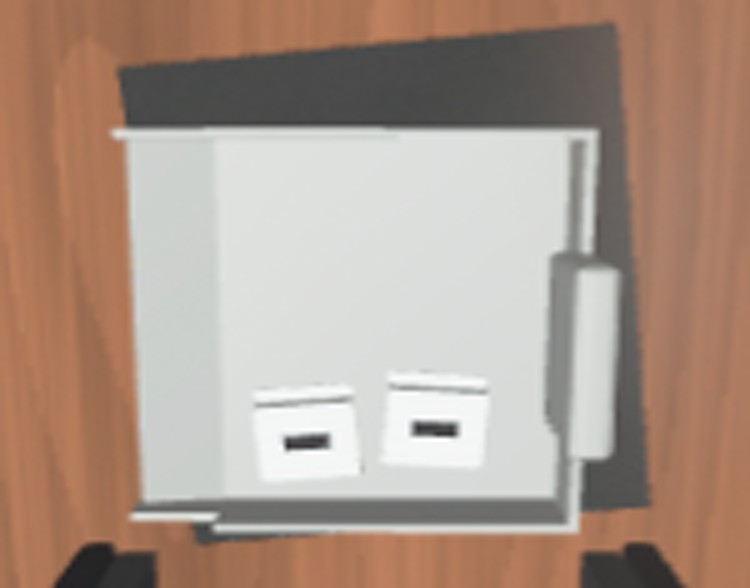

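```bash
python3 - <<'E'
from h import *
a=np.load('w4.npy'); c=bot.get_calibration('wrist'); print(np.abs(np.r_[c['eye'],c['orientation']]-a).max())
f=lambda L:[(250+u/5,95+v/4.2) for u,v in L]
g=cast(c,f([(579,265),(619,268),(610,458),(570,455)]),.090); print(g.round(4),g.mean(0).round(4))
w=cast(c,f([(600,130),(578,530),(112,132)]),.038); print(w.round(4))
gm=g.mean(0)
d=g[0]+g[1]-g[2]-g[3]; print('yaw grip',np.degrees(np.arctan2(-d[0],d[1])))
d=w[0]-w[1]; print('yaw back',np.degrees(np.arctan2(-d[0],d[1])), (w[0]+w[1])/2)
d=w[0]-w[2]; print('side',np.degrees(np.arctan2(d[1],d[0])))
# ik tests
def tq(yaw,th,sgn):
    X=np.array([np.cos(yaw),np.sin(yaw),0]);Z=np.array([0,0,1.])
    Xt=np.cos(th)*X+np.sin(th)*Z; Zt=-np.sin(th)*X+np.cos(th)*Z
    x=-Zt;y=sgn*Xt
    return x,R2q(np.c_[x,y,np.cross(x,y)])
for s in (1,-1):
  for yaw in (-.1,-.25,0.1,.5):
    for th in (0,20,40,55,60):
      x,q=tq(yaw,np.radians(th),s); p=np.array([.471,-.235,.21])-.006*x
      j=bot.solve_ik(p,q); print(s,yaw,th,None if j is None else np.round(j,2))
E
```

```text
2.635686787039182e-05
[[0.4518 0.2557 0.09  ]
 [0.4618 0.2548 0.09  ]
 [0.4621 0.1966 0.09  ]
 [0.4517 0.1976 0.09  ]] [0.4568 0.2262 0.09  ]
[[0.464  0.2951 0.038 ]
 [0.463  0.1559 0.038 ]
 [0.3283 0.2945 0.038 ]]
yaw grip 0.03190384190258723
yaw back -0.41559935736615305 [0.46349428 0.22548481 0.038     ]
side 0.2643404587786495
1 -0.1 0 [ 0.94  0.19 -0.62  1.74  0.11  1.25  0.19]
1 -0.1 20 [ 0.87 -0.06 -0.4   2.01 -0.19  0.87  0.47]
1 -0.1 40 [ 0.31 -0.25  0.22  2.3  -0.49  0.49  0.8 ]
1 -0.1 55 None
1 -0.1 60 None
1 -0.25 0 [ 0.98  0.2  -0.67  1.74  0.13  1.25  0.03]
1 -0.25 20 [ 0.95 -0.07 -0.51  2.02 -0.13  0.85  0.26]
1 -0.25 40 [ 0.4  -0.27  0.05  2.32 -0.29  0.42  0.43]
1 -0.25 55 None
1 -0.25 60 None
1 0.1 0 [ 0.88  0.18 -0.56  1.74  0.1   1.25  0.4 ]
1 0.1 20 [ 0.78 -0.04 -0.27  1.99 -0.26  0.91  0.74]
1 0.1 40 [ 0.27 -0.19  0.36  2.24 -0.67  0.64  1.2 ]
1 0.1 55 [ 0.04 -0.24  0.7   2.4  -1.2   0.57  1.81]
1 0.1 60 None
1 0.5 0 [ 0.79  0.17 -0.45  1.74  0.08  1.25  0.82]
1 0.5 20 [ 0.68  0.04 -0.12  1.92 -0.35  1.04  1.22]
1 0.5 40 [ 0.41  0.01  0.36  2.08 -0.82  1.    1.7
[... 265 characters left out ...]
 -1.76]
-1 -0.1 55 None
-1 -0.1 60 None
-1 -0.25 0 None
-1 -0.25 20 [ 2.03 -0.28 -1.41  1.99 -0.5   0.91 -2.55]
-1 -0.25 40 [ 1.54 -0.34 -0.91  2.27 -0.96  0.58 -2.13]
-1 -0.25 55 None
-1 -0.25 60 None
-1 0.1 0 [-0.11  0.14  0.54  1.79 -0.07  1.24 -2.6 ]
-1 0.1 20 [ 1.44 -0.01 -0.91  1.96 -0.27  0.92 -2.38]
-1 0.1 40 [ 0.93 -0.14 -0.25  2.21 -0.83  0.7  -1.81]
-1 0.1 55 [ 0.23 -0.2   0.53  2.39 -1.26  0.62 -1.28]
-1 0.1 60 None
-1 0.5 0 [ 0.25  0.13  0.14  1.77 -0.02  1.24 -2.25]
-1 0.5 20 [ 1.58  0.13 -1.06  1.88 -0.21  1.03 -2.01]
-1 0.5 40 [ 1.27  0.06 -0.51  2.04 -0.79  0.98 -1.45]
-1 0.5 55 [ 1.06  0.11 -0.16  2.13 -1.13  1.08 -1.07]
-1 0.5 60 [ 1.01  0.15 -0.07  2.15 -1.23  1.13 -0.96]
```

The tray is square to the world: grip at (0.457, 0.226), yaw ≈ 0. Tipping with the lip facing the robot folds the arm too far, so I'll look for a better tipping direction.

```bash
cat >> h.py <<'E'
def tq(yaw,th,sgn):
    X=np.array([np.cos(yaw),np.sin(yaw),0]);Z=np.array([0,0,1.])
    Xt=np.cos(th)*X+np.sin(th)*Z; Zt=-np.sin(th)*X+np.cos(th)*Z
    x=-Zt;y=sgn*Xt
    return x,R2q(np.c_[x,y,np.cross(x,y)]),Xt,Zt
def tcp_for_lip(L,yaw,th,sgn):
    x,q,Xt,Zt=tq(yaw,th,sgn)
    g=np.asarray(L)+.131*Xt+.054*Zt
    return g-.006*x,q
E
python3 - <<'E'
from h import *
for s in (1,-1):
  for yaw in np.radians([-6,30,84,60,100,130,174,-140,-96,-60,-30]):
    X=np.array([np.cos(yaw),np.sin(yaw)])
    row=[]
    for th in (0,30,55,60):
      p,q=tcp_for_lip([*(BIN+.02*X),.07 if th>10 else .12],yaw,np.radians(th),s)
      j=bot.solve_ik(p,q); row.append(None if j is None else np.round(j,1).tolist())
    if all(r is not None for r in row): print(s,round(np.degrees(yaw)),row)
    else: print(s,round(np.degrees(yaw)),[r is not None for r in row])
print(bot.get_joints())
p=np.array([.457,.226,.2]); 
for k in (0,np.pi): print(bot.solve_ik(p,down(k)))
E
```

```text
1 -6 [True, True, False, False]
1 30 [[0.9, 0.4, -0.9, 1.7, 0.3, 1.2, 0.5], [0.6, 0.0, -0.1, 2.0, -0.6, 0.9, 1.4], [2.1, 0.2, -1.2, 2.2, -1.0, 1.0, 2.0], [2.1, 0.3, -1.2, 2.2, -1.0, 1.0, 2.1]]
1 84 [[0.7, -0.0, -0.6, 2.0, -0.0, 1.2, 1.5], [0.4, 0.1, 0.1, 1.9, -0.5, 1.3, 2.2], [0.2, 0.5, 0.7, 1.8, -0.9, 1.8, 2.6], [0.6, 0.5, 0.3, 1.7, -0.8, 1.8, 2.5]]
1 60 [[0.8, 0.2, -0.8, 1.8, 0.1, 1.2, 1.0], [0.4, 0.1, 0.1, 2.0, -0.6, 1.2, 1.8], [0.1, 0.4, 0.9, 2.0, -1.1, 1.6, 2.4], [0.2, 0.4, 0.8, 2.0, -1.1, 1.7, 2.5]]
1 100 [[0.6, -0.1, -0.4, 2.1, -0.1, 1.2, 1.9], [0.3, 0.2, 0.2, 1.9, -0.4, 1.4, 2.4], [0.6, 0.5, 0.2, 1.6, -0.6, 1.8, 2.6], [0.8, 0.6, -0.1, 1.6, -0.6, 1.9, 2.5]]
1 130 [[0.4, -0.3, -0.2, 2.2, -0.0, 1.2, 2.5], [1.5, 0.5, -1.2, 1.8, 0.1, 1.6, 2.4], [1.3, 1.0, -1.3, 1.4, 0.2, 2.0, 2.2], [1.1, 0.8, -0.9, 1.4, -0.0, 2.1, 2.4]]
1 174 [[1.7, -0.4, -0.9, 2.2, -0.3, 1.2, -2.4], [-0.6, 0.4, 1.2, 1.9, -0.1, 1.6, -2.6], [-0.3, 0.8, 0.9, 1.5, -0.1, 2.0, -2.5], [-0.2, 0.8, 0.7, 1.4, -0.0, 2.0, -2.6]]
1 -140 [[1.0, -0.0, -0.3, 2.0, -0.0, 1.2, -1.7], [1.3, 0.3, -1.1, 1.9, 0.7, 1.5, -2.5], [-0.2, 0.
[... 1278 characters left out ...]
, 2.1, 0.1], [-0.2, 0.8, 0.7, 1.4, -0.0, 2.0, 0.6]]
-1 -140 [[0.7, -0.0, 0.1, 2.0, 0.0, 1.2, 1.4], [0.8, 0.2, -0.6, 1.9, 0.5, 1.4, 0.8], [0.7, 0.6, -0.9, 1.7, 0.9, 2.0, 0.4], [0.5, 0.6, -0.7, 1.7, 0.8, 2.0, 0.4]]
-1 -96 [[0.7, 0.2, -0.0, 1.8, 0.0, 1.2, 2.1], [1.0, 0.1, -0.7, 2.0, 0.7, 1.1, 1.4], [1.2, 0.6, -1.5, 2.1, 1.3, 1.8, 0.8], [1.1, 0.7, -1.4, 2.1, 1.4, 1.9, 0.7]]
-1 -60 [True, True, True, False]
-1 -30 [True, True, False, False]
[ 0.96419038 -0.07928601 -1.46663092  1.74427211 -0.07991946  1.40604347
 -0.4890559 ]
[ 0.62603908  0.485455   -1.44233745  1.77654391  0.49678651  1.32924447
 -0.92870354]
[ 0.63463278  0.51016438 -1.46772334  1.77635386  0.52219728  1.34148396
  2.19333835]
```

Tipping along yaw 60° with the same hand orientation looks feasible. First grasp and lift the tray.

```bash
python3 - <<'E'
from h import *
p=np.array([.457,.226,.16]); q=down(0.0)
bot.move_ptp(p,q); print(bot.line_to([.457,.226,.072],rate=.1,max_force=12), bot.get_eef_pos().round(4))
bot.command_gripper(0.0); print('w',bot.get_gripper_width()*87)
f0=bot.get_wrist_force()
bot.line_to([.457,.226,.30],rate=.12); print('w',bot.get_gripper_width()*87,bot.get_wrist_force()-f0,bot.get_wrist_torque(),bot.get_time())
snap('scene','s5'); snap('wrist','w5'); print(bot.get_eef_rot(),bot.get_joints().round(2))
E
```

```text
False [0.4573 0.2263 0.0725]
w 12.019465741070674
w 11.534756904440744 [-0.78857097  0.98982238 -4.79529844] [ 0.0296024  -0.21339059  0.01855933] 37.7917
[ 0.49989052  0.49980575  0.50016129 -0.50014234] [ 0.67  0.33 -1.44  1.63  0.33  1.47 -0.8 ]
```

View pics/s5.png

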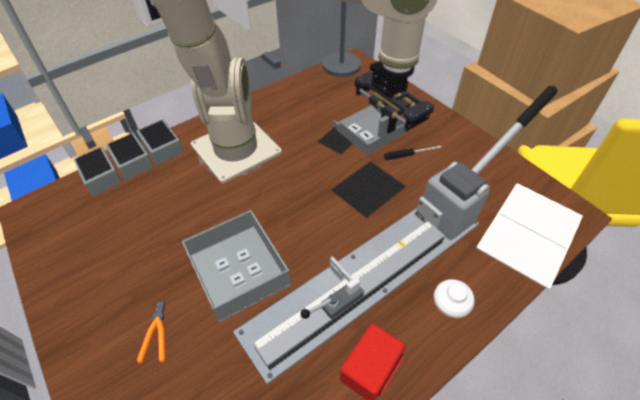

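View pics/w5.png

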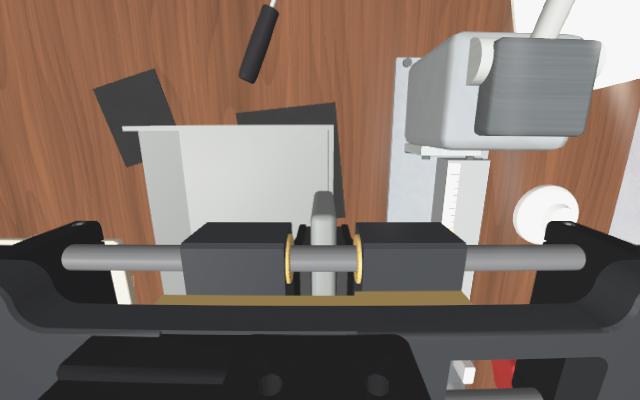

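The tray is level in the grip (jaws at 11.5 mm) with both offcuts still in it. Carry it gently over the bin.

```bash
python3 - <<'E'
from h import *
yaw=np.radians(60); X=np.array([np.cos(yaw),np.sin(yaw)])
L=np.r_[BIN+.02*X,.07]
p0,q0=tcp_for_lip(L,yaw,0,1)
p=p0.copy(); p[2]=.30
try:
    bot.line_to(p,ori=q0,rate=.12)
except bot.MotionError as e: print('line fail',e)
print(bot.get_eef_pos(),p,bot.get_joints().round(2),bot.get_gripper_width()*87,bot.get_time())
for th in (15,30,45,55,60):
    pp,qq=tcp_for_lip(L,yaw,np.radians(th),1); print(th,pp.round(3),np.round(bot.solve_ik(pp,qq),2))
snap('scene','s6')
E
```

```text
[ 0.4894967  -0.09484071  0.30004055] [ 0.4895     -0.09523016  0.3       ] [ 1.36  0.28 -1.45  1.65  0.28  1.46  0.94] 11.709500482564254 40.7333
15 [ 0.48  -0.113  0.162] [ 1.5   0.36 -1.35  1.92  0.12  1.05  1.17]
30 [ 0.466 -0.136  0.187] [ 1.77  0.47 -1.45  1.93 -0.05  1.06  1.42]
45 [ 0.449 -0.165  0.205] [ 1.9   0.66 -1.46  1.91 -0.14  1.11  1.6 ]
55 [ 0.437 -0.186  0.212] [ 1.95  0.82 -1.44  1.88 -0.16  1.16  1.67]
60 [ 0.431 -0.197  0.213] [ 1.97  0.91 -1.44  1.87 -0.16  1.19  1.69]
```

View pics/s6.png

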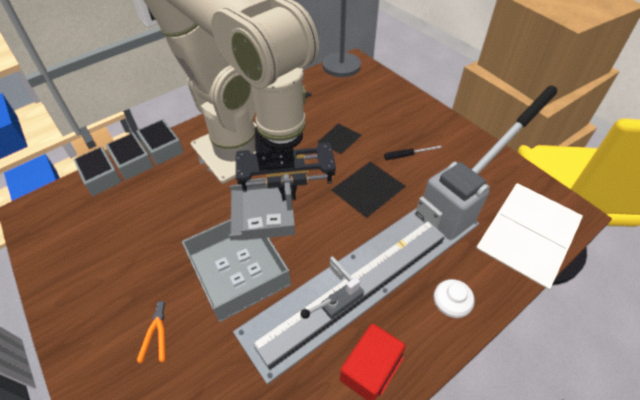

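```bash
python3 - <<'E'
from h import *
yaw=np.radians(60); X=np.array([np.cos(yaw),np.sin(yaw)])
for th,z,r in ((12,.15,.08),(24,.09,.08),(40,.07,.06),(52,.068,.04),(58,.068,.03)):
    p,q=tcp_for_lip(np.r_[BIN+.02*X,z],yaw,np.radians(th),1)
    h=bot.line_to(p,ori=q,rate=r,max_force=20)
    print(th,h,bot.get_gripper_width()*87,bot.get_wrist_force().round(1),bot.get_time())
    if h: break
bot.hold(.7)
snap('scene','s7');snap('wrist','w7')
E
```

```text
12 False 11.925195981306139 [ 0.2 -0.5 -3.7] 41.7583
24 False 11.773995458040613 [ 0.5  0.5 -3.7] 42.4417
40 False 11.914085033218761 [ 0.5  0.7 -2.7] 43.15
52 False 11.589883320155584 [-0.5  0.4 -3.9] 44.0417
58 False 11.897623969482767 [-0.2  0.6 -3.5] 44.6917
```

View pics/s7.png

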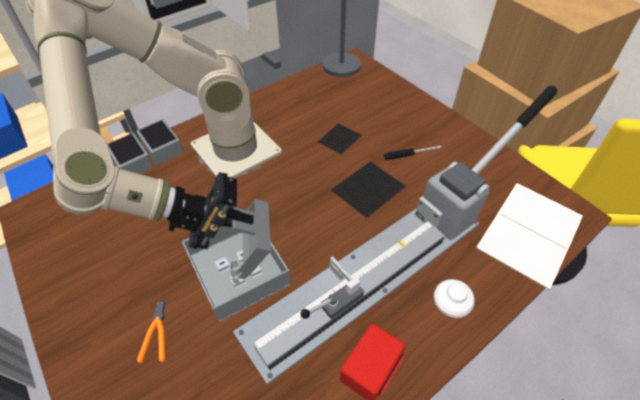

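View pics/w7.png

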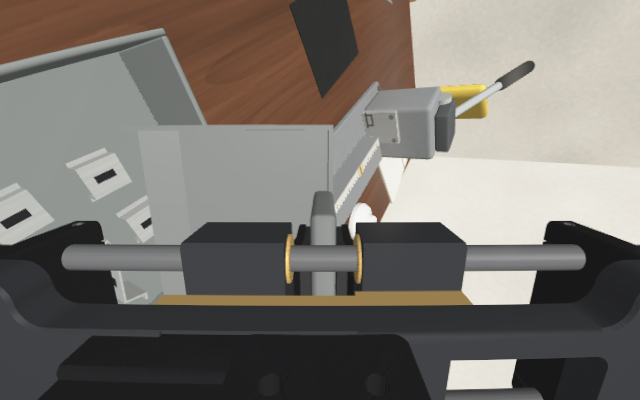

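The visible half of the tray is empty at 58°. Back it up and out while still tipped, level it, and count the pieces in the bin.

```bash
python3 - <<'E'
from h import *
yaw=np.radians(60); X=np.array([np.cos(yaw),np.sin(yaw)])
for th,z,r in ((58,.14,.1),(30,.17,.08),(0,.231,.08)):
    p,q=tcp_for_lip(np.r_[BIN+.02*X,z],yaw,np.radians(th),1)
    if th==0: p[2]=.30
    h=bot.line_to(p,ori=q,rate=r)
    if th==58: snap('scene','s8a')
print(bot.get_gripper_width()*87,bot.get_joints().round(2),bot.get_time())
bot.line_to([.457,.226,.30],ori=down(0.0),rate=.18)
print(bot.get_gripper_width()*87,bot.get_wrist_torque().round(2),bot.get_time())
c,s=snap('scene','s8');_,w=snap('wrist','w8')
cv2.imwrite('pics/s8z.png',np.hstack([cv2.resize(s[200:330,170:300,::-1],(400,400),interpolation=2),cv2.resize(s[60:200,300:440,::-1],(400,400),interpolation=2)]))
E
```

```text
11.97015296981374 [ 1.3   0.21 -1.32  1.66  0.2   1.44  1.  ] 48.4167
12.303902227149491 [-0.08 -0.18 -0.01] 50.3583
```

View pics/s8z.png

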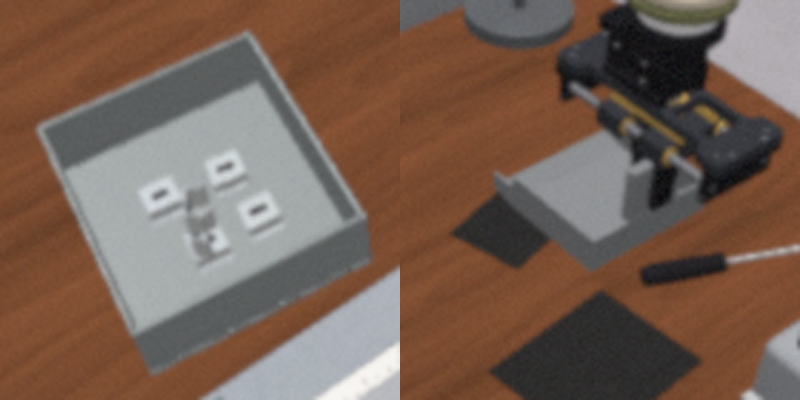

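View pics/w8.png

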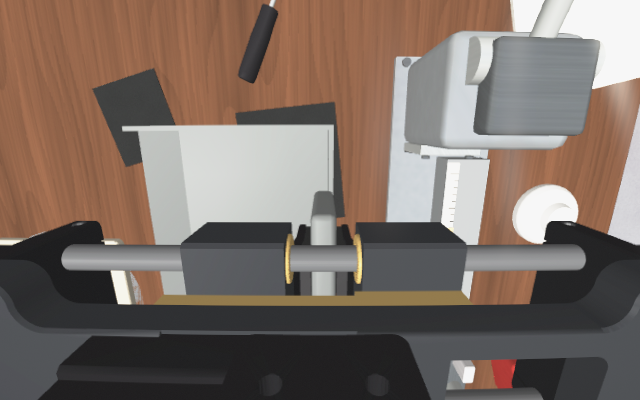

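The bin holds four upright offcuts and two tumbled ones at the centre. The tray is empty and hangs as it did when lifted. Set it down squarely on the mat.

```bash
python3 - <<'E'
from h import *
q=down(-.1); x,y=.4562,.2291
bot.line_to([x,y,.12],ori=q,rate=.15); print(bot.line_to([x,y,.076],rate=.06,max_force=6))
print(bot.line_to([x,y,.070],rate=.015,max_force=3),bot.get_eef_pos().round(4),bot.get_wrist_force())
bot.command_gripper(.5); bot.hold(.2); bot.line_to([x,y,.20],rate=.15)
bot.move_ptp([.40,.0,.35],down(0.))
snap('top','t9');c,s=snap('scene','s9')
cv2.imwrite('pics/s9z.png',np.hstack([cv2.resize(s[200:330,170:300,::-1],(400,400),interpolation=2),cv2.resize(s[140:280,300:440,::-1],(400,400),interpolation=2)]))
print(bot.get_time())
E
```

```text
False
True [0.4565 0.2292 0.0719] [-0.41128695 -0.66522958  5.6647156 ]
56.2667
```

View pics/s9z.png

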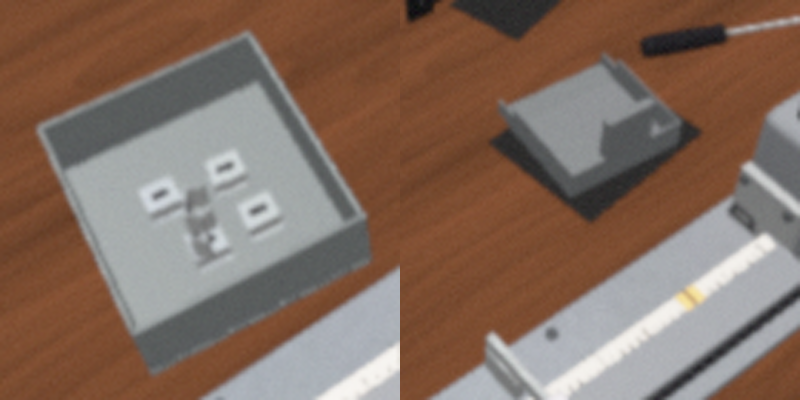

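View pics/t9.png

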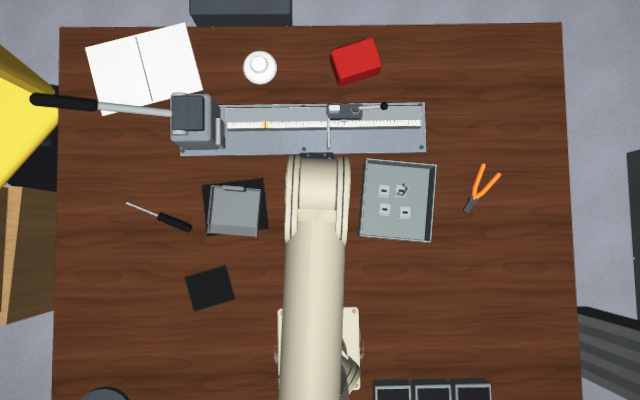

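The tray stands upright on the large mat at (235,210), empty. The bin holds all six offcuts. Now a close wrist view of the stop, pointer and mark.

```bash
python3 - <<'E'
from h import *
p=np.array([.56,.03,.24]); b=bestq(p,-np.pi/2); print(b[2].round(2))
bot.move_ptp(p,down(-np.pi/2)); bot.hold(.2)
c,im=snap('wrist','w10'); np.save('w10.npy',np.r_[c['eye'],c['orientation']]); print(c['eye'],bot.get_time())
cv2.imwrite('pics/w10z.png',cv2.resize(im[:225,:,::-1],(800,281)))
E
```

```text
[ 0.55  0.29 -0.82  1.61  0.22  1.33  1.27]
[0.62585843 0.0294782  0.37817707] 58.2333
```

View pics/w10.png

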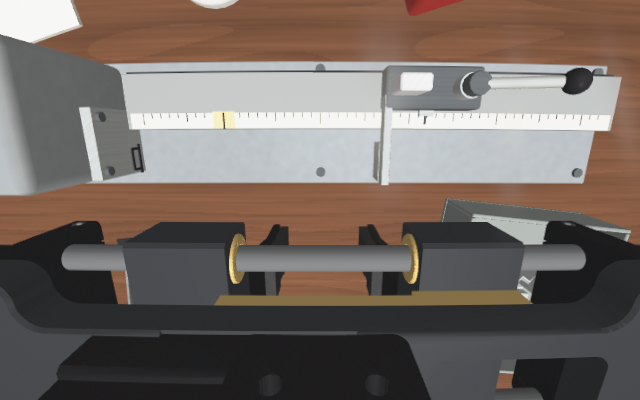

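```bash
python3 - <<'E'
import cv2,numpy as np
im=cv2.imread('pics/w10.png')
a=cv2.resize(im[60:135,370:500],(780,300*1),interpolation=cv2.INTER_CUBIC)   # x6, y4
b=cv2.resize(im[90:140,180:310],(780,200),interpolation=cv2.INTER_CUBIC) # x6,y4
cv2.imwrite('pics/w10y.png',np.vstack([a,b]))
E
```

```text
(no output)
```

View pics/w10y.png

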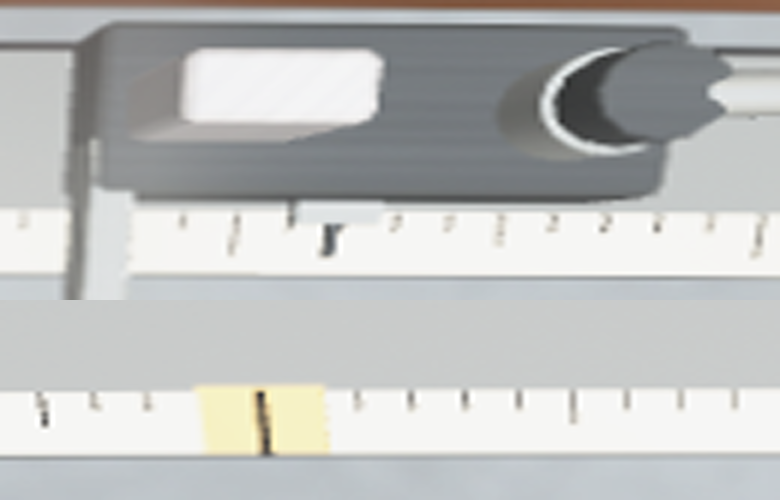

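```bash
python3 - <<'E'
from h import *
a=np.load('w10.npy'); c=bot.get_calibration('wrist'); print(np.abs(np.r_[c['eye'],c['orientation']]-a).max())
im=cv2.imread('pics/w10.png')
m=(im.max(2)<50).astype(np.uint8); m2=np.zeros_like(m); m2[60:105,555:600]=m[60:105,555:600]
k=max(cv2.findContours(m2,0,1)[0],key=cv2.contourArea); print(cv2.minEnclosingCircle(k),cv2.boundingRect(k))
bc=cv2.minEnclosingCircle(k)[0]
f=lambda u,v:(370+u/6,60+v/4); g=lambda u,v:(180+u/6,90+(v-300)/4)
for n,uv,z in [('ball',bc,.126),('grip c',f(282,86),.114),('gripTL',f(183,50),.114),('gripBR',f(382,122),.114),('carr TL',f(100,25),.078),('carrBR',f(660,200),.078),('hub base c',f(600,100),.09),('hubtop',f(660,90),.12),('ptr tip',f(328,254),.054),('ptr bracket L',f(300,215),.06),('ptr brR',f(383,215),.06),('mark top',g(260,392),.053),('mark bot',g(266,453),.053),('tapeL',g(203,420),.053),('tapeR',g(328,420),.053)]:
    print(n,np.round(uv,1),cast(c,[uv],z)[0].round(4))
E
```

```text
3.238552392476057e-05
((576.5, 81.0), 16.225080490112305) (563, 68, 28, 26)
ball [576.5  81. ] [ 0.6687 -0.1899  0.126 ]
grip c [417.   81.5] [ 0.6681 -0.054   0.114 ]
gripTL [400.5  72.5] [ 0.6755 -0.0388  0.114 ]
gripBR [433.7  90.5] [ 0.6606 -0.0696  0.114 ]
carr TL [386.7  66.2] [ 0.688  -0.0339  0.078 ]
carrBR [480. 110.] [ 0.6468 -0.1334  0.078 ]
hub base c [470.  85.] [ 0.6693 -0.114   0.09  ]
hubtop [480.   82.5] [ 0.6669 -0.1077  0.12  ]
ptr tip [424.7 123.5] [ 0.6333 -0.085   0.054 ]
ptr bracket L [420.  113.8] [ 0.6435 -0.0769  0.06  ]
ptr brR [433.8 113.8] [ 0.6436 -0.0922  0.06  ]
mark top [223.3 113. ] [0.6447 0.1415 0.053 ]
mark bot [224.3 128.2] [0.6281 0.1417 0.053 ]
tapeL [213.8 120. ] [0.6372 0.1529 0.053 ]
tapeR [234.7 120. ] [0.6371 0.1292 0.053 ]
```

The numbers hold together:
- **Carriage:** centre (0.667, -0.084), pointer tip y ≈ -0.085.
- **Mark:** y ≈ 0.1416, so the stop has to move about +0.227 m.
- **Ball:** (0.669, -0.190), lever axis ≈ (0.668, -0.115), a 75 mm radius as given.

I'll release the lever with a loose cage around the ball.

```bash
cat >> h.py <<'E'
def ballpos(ax,a,r=.075): return np.array([ax[0]-r*np.sin(a),ax[1]-r*np.cos(a)])
E
python3 - <<'E'
from h import *
ax=np.array([.668,-.115])
for a in (0,.4,.8,1.2,1.45):
    j=bot.solve_ik(np.r_[ballpos(ax,a),.137],down(-a)); print(a,None if j is None else np.round(j,2))
    j=bot.solve_ik(np.r_[ballpos(ax+[0,.227],a),.137],down(-a)); print(a,None if j is None else np.round(j,2))
E
```

```text
0 [ 0.85  0.79 -1.04  1.34  0.68  1.38 -0.18]
0 [ 0.58  0.77 -1.1   1.42  0.69  1.36 -0.54]
0.4 [ 0.87  0.7  -0.99  1.44  0.59  1.32 -0.55]
0.4 [ 0.59  0.68 -1.05  1.51  0.6   1.3  -0.93]
0.8 [ 0.86  0.62 -0.93  1.52  0.51  1.26 -0.94]
0.8 [ 0.57  0.61 -1.01  1.58  0.53  1.26 -1.33]
1.2 [ 0.82  0.55 -0.88  1.59  0.44  1.22 -1.34]
1.2 [ 0.51  0.56 -0.96  1.61  0.48  1.23 -1.75]
1.45 [ 0.79  0.52 -0.86  1.61  0.41  1.2  -1.6 ]
1.45 [ 0.46  0.54 -0.93  1.62  0.45  1.22 -2.01]
```

```bash
python3 - <<'E'
from h import *
ax=np.array([.668,-.115])
b=ballpos(ax,0)
bot.move_ptp([*b,.21],down(0)); bot.command_gripper(.46)
h=bot.line_to([*b,.137],rate=.1,max_force=8); print('descend',h,bot.get_eef_pos().round(4))
if not h:
    f0=bot.get_wrist_force()
    for a in np.linspace(.15,1.5,10):
        h=bot.line_to([*ballpos(ax,a),.137],ori=down(-a),rate=.06,max_force=22)
        print(round(a,2),h,(bot.get_wrist_force()-f0).round(1))
        if h: break
    print(bot.get_time(),bot.get_eef_pos())
    p=bot.get_eef_pos(); bot.line_to([p[0],p[1],.24],rate=.15)
    snap('wrist','w11'); snap('scene','s11')
E
```

```text
descend False [ 0.6684 -0.1899  0.1377]
0.15 False [-0.1  0.8 -0.9]
0.3 False [ 0.   0.2 -0.6]
0.45 False [ 0.7 -0.1 -1. ]
0.6 False [-0.9  0.8 -1.8]
0.75 False [ 0.4  0.2 -1.2]
0.9 False [ 0.1  0.1 -1.5]
1.05 False [ 0.1  0.2 -1.2]
1.2 False [-0.1 -0.1 -1.6]
1.35 False [-0.5 -0.4 -1.7]
1.5 False [ 0.5 -0.6 -1.2]
64.375 [ 0.59335154 -0.1205102   0.13698742]
```

View pics/w11.png

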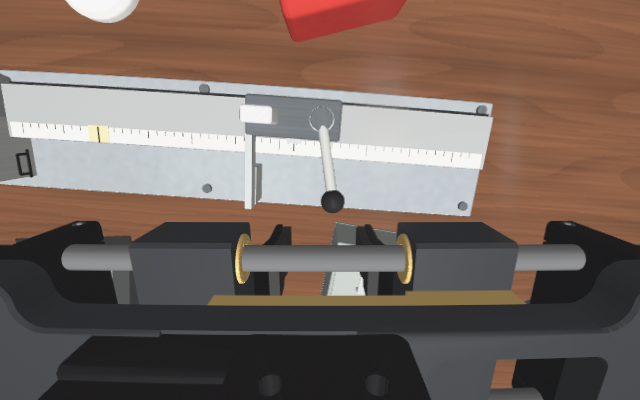

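View pics/s11.png

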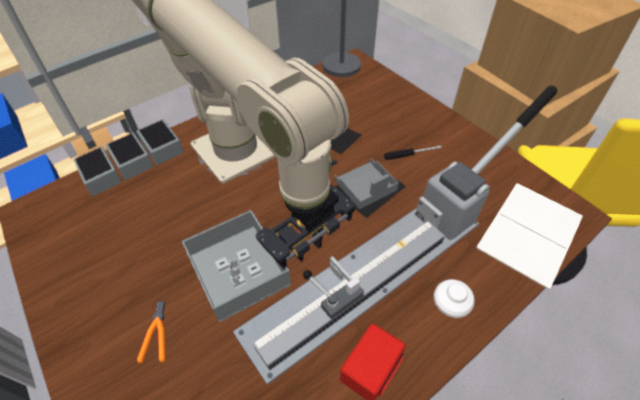

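The lever has swung to the robot side (ball at (332,201)). Check its angle and the bar's direction, then grip the push grip and slide.

```bash
python3 - <<'E'
from h import *
c=bot.get_calibration('wrist')
b=cast(c,[(332,201)],.126)[0]; print('ball',b, 'angle',np.arctan2(.668-b[0],-.115-b[1]))
a=np.load('w10.npy'); c2=dict(c,eye=a[:3],orientation=a[3:])
im=cv2.imread('pics/w10.png'); s=(im.min(2)>225)
P=[]
for u in list(range(150,208))+list(range(245,370))+list(range(445,590)):
    v=np.where(s[100:135,u])[0]
    if len(v)>5: P.append((u,100+v.max()+.5))
W=cast(c2,P,.052); k=np.polyfit(W[:,1],W[:,0],1); print('strip edge',k,np.std(W[:,0]-np.polyval(k,W[:,1])))
kx=k[0]
q=down(0); g=np.array([.668,-.0542]); dy=.2266
bot.move_ptp([*g,.20],q); bot.command_gripper(.5)
h=bot.line_to([*g,.111],rate=.1,max_force=8); print('desc',h)
bot.command_gripper(0); print('w',bot.get_gripper_width()*87)
f0=bot.get_wrist_force()
h=bot.line_to([g[0]+kx*dy,g[1]+dy,.111],rate=.06,max_force=30); print(h,(bot.get_wrist_force()-f0).round(1),bot.get_eef_pos().round(4),bot.get_gripper_width()*87,bot.get_time())
E
```

```text
ball [ 0.59501162 -0.12891231  0.126     ] angle 1.3824457706239242
strip edge [5.45013528e-04 6.28574934e-01] 0.000283302555146715
desc False
w 15.880637303347768
False [-6.6 -6.4  6.5] [0.6699 0.1699 0.1112] 15.49172148609112 72.3833
```

```bash
python3 - <<'E'
from h import *
bot.hold(.3); p=bot.get_eef_pos(); print(p.round(4))
bot.command_gripper(.5); bot.line_to([p[0],p[1],.20],rate=.15)
# close look: camera over pointer/mark region
bot.move_ptp([.575,.15,.15],down(-np.pi/2)); bot.hold(.2)
c,im=snap('wrist','w12'); np.save('w12.npy',np.r_[c['eye'],c['orientation']]); print(c['eye'],bot.get_time())
E
```

```text
[0.6699 0.1699 0.1112]
[0.64105581 0.14967022 0.28785204] 75.8
```

View pics/w12.png

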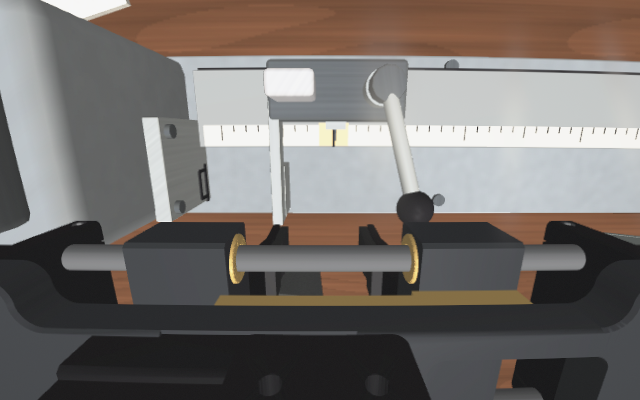

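```bash
python3 - <<'E'
import cv2
im=cv2.imread('pics/w12.png');cv2.imwrite('pics/w12z.png',cv2.resize(im[110:160,305:365],(720,600),interpolation=cv2.INTER_CUBIC))
E
```

```text
(no output)
```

View pics/w12z.png

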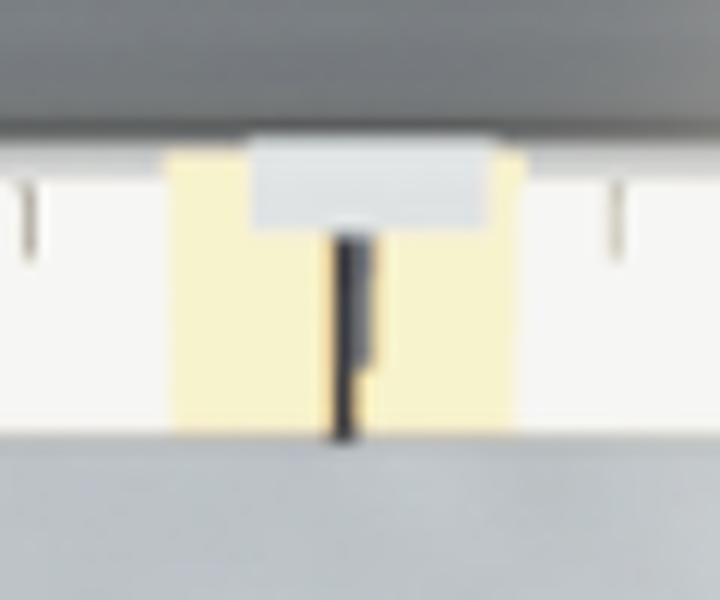

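The pointer (grey, crop x≈363) sits right of the line (crop x≈343), i.e. about 1.4 mm short on the -y side. Nudge it +y under reading feedback.

```bash
cat > nudge.py <<'E'
from h import *
import sys
need=float(sys.argv[1]); out=sys.argv[2]
q=down(0); g=np.array([.6699,.1699+float(sys.argv[3])])
bot.move_ptp([*g,.20],q); bot.command_gripper(.5)
print('desc',bot.line_to([*g,.111],rate=.1,max_force=8)); bot.command_gripper(0); bot.hold(.2)
p0=bot.get_eef_pos(); cmd=g[1]; print(p0.round(4))
s=np.sign(need); step=need
for i in range(12):
    cmd+=np.clip(step,-.0015,.0015)
    bot.line_to([g[0],cmd,.111],rate=.02); bot.hold(.15)
    m=bot.get_eef_pos()[1]-p0[1]; print(i,round(cmd,4),round(m*1000,2),bot.get_wrist_force().round(1))
    step=need-m
    if s*step<.00015: break
    step*=.6
p=bot.get_eef_pos(); bot.command_gripper(.5); bot.line_to([p[0],p[1],.20],rate=.15)
bot.move_ptp([.575,.15,.15],down(-np.pi/2)); bot.hold(.2)
c,im=snap('wrist',out); cv2.imwrite(f'pics/{out}z.png',cv2.resize(im[110:160,305:365,::-1],(720,600),interpolation=cv2.INTER_CUBIC)); print(c['eye'],bot.get_time())
E
python3 nudge.py 0.00135 w13 0
```

```text
desc False
[0.67   0.1699 0.1111]
0 0.1712 0.38 [-1.8 -4.4  4.3]
1 0.1718 0.79 [-1.7 -5.4  4.6]
2 0.1722 1.02 [-3.  -6.   4.1]
3 0.1724 1.2 [-2.2 -5.9  4.9]
[0.64105539 0.14967726 0.28785612] 83.9083
```

View pics/w13z.png

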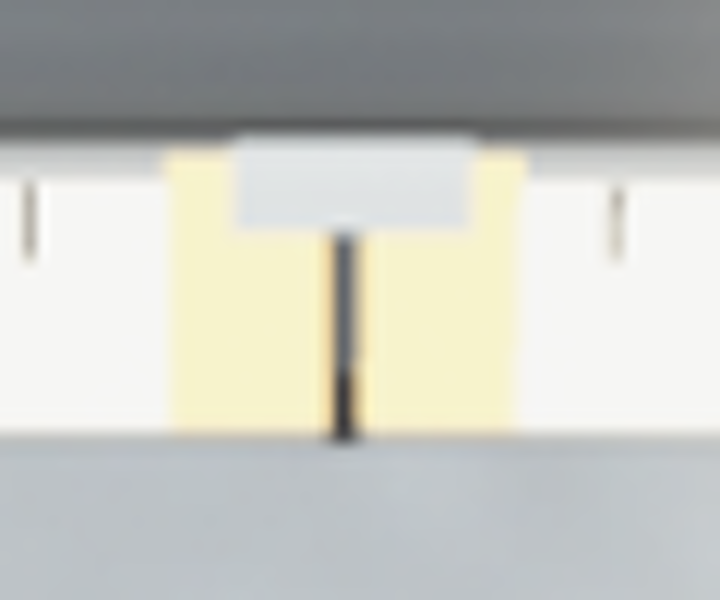

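The pointer is now on the line (centres within about 0.1 mm). Clamp again with the caged ball, slowly, then check that the carriage didn't shift.

```bash
python3 - <<'E'
from h import *
c=bot.get_calibration('wrist'); b=cast(c,[(415,208)],.126)[0]; ax=np.array([.668,.1116])
a0=np.arctan2(ax[0]-b[0],ax[1]-b[1]); print('ball',b,a0,np.hypot(*(b[:2]-ax)))
bot.move_ptp([*ballpos(ax,a0),.21],down(-a0)); bot.command_gripper(.46)
h=bot.line_to([*ballpos(ax,a0),.137],rate=.1,max_force=8); print('desc',h)
if not h:
    bot.command_gripper(.36)
    f0=bot.get_wrist_force()
    for a in np.r_[np.linspace(a0-.1,0,9),-.05,-.09,-.12]:
        h=bot.line_to([*ballpos(ax,a),.137],ori=down(-a),rate=.04,max_force=20 if a<.1 else 15)
        print(round(a,2),h,(bot.get_wrist_force()-f0).round(1))
        if h: break
    bot.hold(.2); print((bot.get_wrist_force()-f0).round(1),bot.get_eef_pos())
    bot.command_gripper(.5)
    p=bot.get_eef_pos(); bot.line_to([p[0],p[1],.21],rate=.12)
bot.move_ptp([.575,.15,.15],down(-np.pi/2)); bot.hold(.2)
c,im=snap('wrist','w14'); cv2.imwrite('pics/w14z.png',cv2.resize(im[110:160,305:365,::-1],(720,600),interpolation=cv2.INTER_CUBIC)); print(c['eye'],bot.get_time())
E
```

```text
ball [0.5952829  0.09412863 0.126     ] 1.335000894097998 0.07478653612930575
desc False
1.24 False [-0.6 -0.   1.4]
1.08 False [-0.1 -0.2 -0.7]
0.93 False [-0.1 -0.7 -0.1]
0.77 False [0.1 0.6 0.2]
0.62 False [-1.4 -0.7 -0.5]
0.46 False [-0.5 -1.2  0.4]
0.31 False [-1.  -0.5 -0.2]
0.15 False [ 0.1 -0.3  0.3]
0.0 False [-0.6 -1.3  0.5]
-0.05 False [-1.9 -0.5  0. ]
-0.09 False [-3.  -1.4 -0.4]
-0.12 False [-9.1 -1.2  3.3]
[-9.  -1.5  2.7] [0.67551099 0.03713012 0.13673055]
[0.64108304 0.14935554 0.28787234] 94.0667
```

View pics/w14z.png

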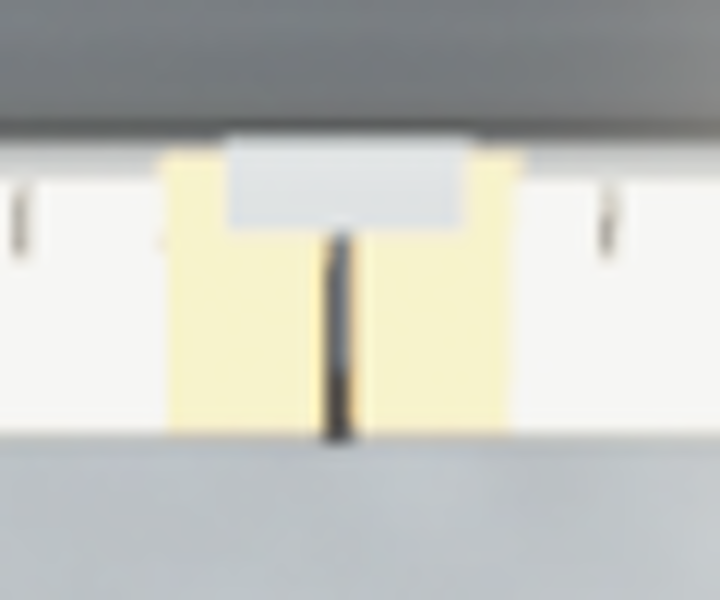

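View pics/w14.png

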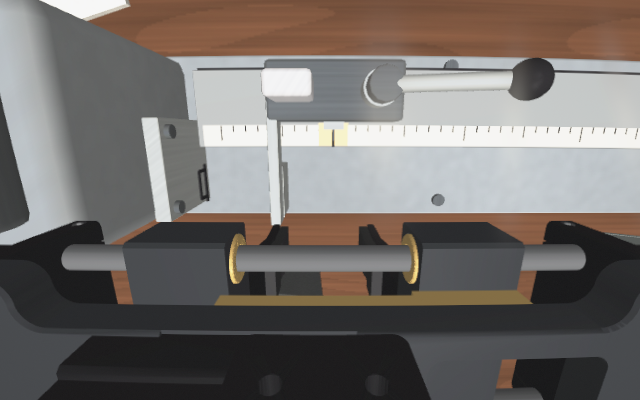

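The pointer stays on the line. The force rose to 9 N at the end of the swing, which means the lever is at its stop. Check the lever angle, back away and look over the whole scene.

```bash
python3 - <<'E'
from h import *
c=bot.get_calibration('wrist'); b=cast(c,[(532,79)],.126)[0]; print(b,np.arctan2(.668-b[0],.1116-b[1]))
bot.line_to([.53,.05,.30],rate=.25)
bot.move_ptp([.38,-.30,.40],down(-np.pi/2)); print(detect('t15')); snap('scene','s15'); print(bot.get_time(),bot.get_gripper_width())
E
```

```text
[0.66898568 0.03449256 0.126     ] -0.012782541152804418
[]
96.5167 0.5035398908212492
```

View pics/t15.png

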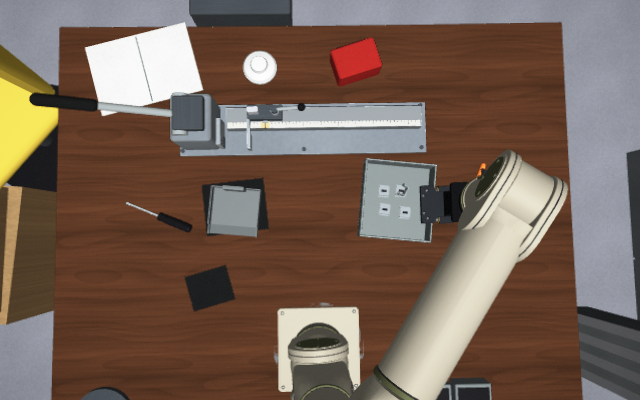

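View pics/s15.png

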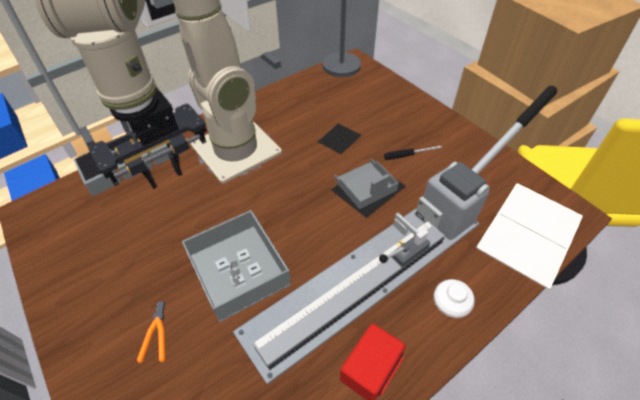

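```bash
python3 -c "
from rig import bot
print(bot.finish_job())"
```

```text
the job is handed in; nothing more can be done
None
```

The job is handed in at about 97 s, and my last checks agreed with each other.

- **Offcuts:** I picked up the four strays (three on the bench, one on the cutter's base), dropped them in the bin, then tipped the tray over it. The last pictures show six offcuts in the bin, four strays and two from the tray, with none left on the bench or the base. The two from the tray landed tumbled together, so I counted those as a pair rather than two separate outlines.
- **Tray:** it stands upright and empty on the larger mat.
- **Length stop:** I released the clamp lever to about 1.38 rad and slid the stop about 227 mm. The first close look showed it 1.4 mm short, so I nudged it. After clamping, the pointer lay on the mark's line to within about 0.2 mm.
- **Clamp:** the lever is back at about 0 rad, with the push force rising to 9 N at its end stop.
- **Tools:** I touched neither the screwdriver nor the side cutters, and both lie where they were.

No check failed. I did not see any stray get knocked aside or the grip slacken.

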